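Screw the filter cap onto the dust pot without cross-threading

ROBOT

A 6-joint arm with a two-finger parallel gripper is mounted at the origin on the work surface. World frame = base frame: x ahead of the robot, y to its left, z up, the work surface at z = 0. Lengths are in m, angles in rad, forces in N, time in s.
With the tool pointing down it reaches from about 0.325 to 1 m from the base axis. Payload 5.1 kg.
Tool frame: the origin (TCP) lies on the centre line of the jaws, within the pads' length; the fingertips stand 22 mm ahead of it and the grasp point (between the pads) lies 3 mm ahead of it (ctrl.tip_reach is the distance from the TCP to the fingertips, in m); z points along the fingers, y is the line along which they close (so a half turn about z gives the same grasp; the last joint's range is limited). The gripper opens to 85 mm and grips with 20 to 120 N. Pads are 22 mm wide; open, the fingers measure 114 mm over their backs; the gripper's body (76 mm by 85 mm) begins 54 mm behind the grasp point. The pads swing forward as they close: fully open they stand 13 mm farther back than shut.
Start: joints at [1.143, 0.124, 1.65, -0, 1.367, -0.083], TCP at [0.22, 0.612, 0.218] pointing down, gripper open.
Joint ranges: [-2.61, 2.61], [-1.02, 2.33], [0.03, 2.71], [-1.35, 4.49], [0.32, 2.68], [-2.91, 2.91]. Speed limits (rad/s): [2.57, 2.57, 3.14, 3.14, 3.14, 3.14].

INTERFACE

Orientations are given as a 3x3 rotation matrix whose columns are the frame's x, y, z axes.
In Python, from cell import observe, snapshot, camera_params, ctrl gives the robot as it stands. The module is installed in compiled form; this text tells all that it offers.
- The arm moves only by the tool arm_command, never from a script. Its argument "rows" is text: rows parted by semicolons, each of 5 numbers parted by spaces: the shift along the tool's x, y, z in m, then the turn about the tool's z in degrees, then the gripper's target within -1 to 1 (fully open at 1, half-way at 0, shut at -1). A call has 1 to 8 rows; each row is the pose to reach, as a shift and turn from the pose commanded when the call began, along the tool's axes at that moment; what a row does not reach only later rows make up. A row lasts 1/12 s, in which the tool goes at most 41.7 mm and 7.16 degrees, less where a joint would pass 70% of its speed; a pose out of reach is approached as far as the arm can. A call with a gripper value outside its range is refused whole. The fingers move at their own pace and stop on an object; "grip_force" is the grip in N (left out, the last holds). Time passes only in rows, so rows that repeat a pose let the fingers close. It gives the time, the measured TCP pose, the force, the opening and the grip force at its end, in the units of the state.
- observe(): the state, without advancing time (a new reading comes with each control period).
- snapshot(name): name is "side" or "top" or "wrist"; returns (picture, depth): 400x640x3 uint8, red, green, blue; 400x640 float32, m along the optical axis (not along the pixel's ray), 0 where there is no reading.
- camera_params(name): a dict with "intrinsics" (3x3 intrinsics, pixels), "distortion" ([k1, k2, p1, p2, k3] as OpenCV has them; the pictures are not rectified), "extrinsics" (4x4, takes a point from world to camera coordinates); the wrist camera has in their place "T_tool_cam" (4x4, takes a point from camera to tool coordinates, whose origin is the TCP and whose axes are the flange's). Camera axes: x right, y up, looking along -z (the intrinsics and any distortion apply to the point x, -y, -z); pixel columns grow to the right and rows downward; lengths in m; the calibration is good to about 2 mm. A picture is of the moment at which its call begins: read the wrist's pose just before it. camera_params takes no time and is no camera call.
- ctrl.job_done(): hands the job in; it is judged then, once.
The state is a dict: "clock": time; "qpos": joint angles; "qd": joint speeds; "tau": joint torques, N m; "tool_pos": TCP position; "ee_rot": TCP orientation; "ft_force": force on the tool from outside, world axes, zero at the start; "moment": the same for the moment, N m; "finger_gap": finger opening in m; "gripper_force": force on a finger pad.
Only numpy, scipy, OpenCV 4.12 (cv2) and the standard library are available. Lean on these libraries where they do the work, as an engineer would, in place of code of your own. Each camera call takes 0.05 s, during which the arm holds its last target. There are 200 camera calls.

TASK

Pick up the filter cap and stand it in the mouth of the dust pot, then turn it backward (counter-clockwise seen from above) until it drops a step into its thread, and only then turn it forward (clockwise) until it is fully home with its flange flush on the rim. Be gentle: do not press it down hard and do not force it against a stop in either direction. Let go of it at the end and leave the other things on the bench alone.

Things in the scene. Friction and masses are not known exactly. Their poses are not given: they have to be found in the camera images.
- cap: Filter cap, loose, upright on the bench, 0.16-0.22 kg. Origin: centre of its underside, z up its axis. White round cartridge 54 mm wide, z = 0 to 50 mm (lowest 12 mm taper to 38 mm); black flange disc 80 mm wide (86 with its knurls), z = 50 to 58; on top a grey bar grip 56 mm long (own x), 14 mm wide (own y), z = 58 to 91 mm.
- flange (a point): Centre of the underside of the cap's flange, 50 mm above the cap's origin; axes as the cap's.
- pins (a point): Point on the cap's axis 32 mm above its origin, level with four round steel pins, 4 mm thick, that stick out sideways from the cartridge along its own x, -x, y and -y to 33.5 mm from the axis.
- pot: Dust pot, fixed to the bench: grey round pot 170 mm in diameter, 98 mm high, with an upright aluminium neck, 82 mm in outer diameter, rising from its lid to 125 mm above the bench; four steel clips and a black side spout. Origin at the centre of its underside.
- mouth (a point): Centre of the neck's rim, 125 mm above the bench, z up. The bore is 69 mm wide and holds a four-start thread, reaching in to 28.2 mm from the axis, alike every 90 degrees, at an angle that is NOT known and unrelated to the pot's yaw. Each start, counter-clockwise from above: stop post, ledge, notch, next post.
- ledges (a point): On the mouth's axis, 10 mm below the rim. Ledges (61 degrees, 2.4 mm thick): tops rise counter-clockwise from 13.3 to 9.3 mm below the rim. Posts (8 degrees): tops 1 mm below it. A cap set in rests with its pins on ledges, flange 7 to 11 mm above the rim (19 on posts; about 4 if they meet notches by luck). Turned clockwise there it jams on the posts.
- notches (a point): On the mouth's axis, 16.2 mm below the rim, level with the notch floors (notches 21 degrees wide). Turned counter-clockwise, at most about 90 degrees, the pins climb the ledges, fall off their ends into the notches (flange about 4 mm above the rim) and meet the next posts, a hard stop.
- slots (a point): On the mouth's axis, 20.2 mm below the rim: lowest point of the slots under the ledges. They open at the notches and fall 4 mm clockwise. Turned clockwise from the notches, the pins run down them up to 75 degrees to a hard stop at the posts; flange then on the rim. The cap's own weight makes it drop and run down if held loosely, free to slide.
- rim_edge (a point): Point on the rim, 41 mm from the mouth's axis along the pot's own x. Limits: the thread is damaged above 35 N of contact force between cap and pot; keep the turning moment at the hard stops under about 0.4 N m.
- sander: Bystander: black orbital sander standing on its pad, 125 mm in diameter, 130 mm high, with a side spout. Origin at the centre of its underside.
- block: Bystander: cork sanding block 70 x 110 x 26 mm lying flat. Origin at the centre of its underside.
- discs: Bystander: stack of abrasive discs 125 mm in diameter, 18 mm high. Origin at the centre of its underside.
Mind the look-alikes: they are no part of the job. Leave any purple or turquoise look-alike of the cap alone.

How it is judged:
By the outcome, as a careful person would: the job done as asked, in the order asked, and still so for the second after the job is handed in, with the robot touching nothing.
It also fails if it takes over 72 s, if anything falls off the work surface, if the arm or the gripper's body presses on something with over 40 N, if the wrist force passes 120 N, or if a joint passes its speed limit or range.

## Working session

There is one attempt and no reset: what is moved stays moved. The work goes in short steps, Python scripts to look and compute and a tool call to move; the robot and the scene stay as the last step left them, time stands still between calls to the robot, and variables do not carry over. Pictures are saved under pics/ and viewed, at most 10 in all, crops included, and the job is handed in when it is done.

Besides the shell and the picture viewer there is one more tool, called in YAML: its name, and indented under it one key for each argument. arm_command: Moves the arm, as the interface text tells. Its arguments: {"type":"object","properties":{"rows":{"type":"string"},"grip_force":{"type":"number"}},"required":["rows"]}

```bash
mkdir -p pics
cat > h.py <<'E'
import numpy as np, cv2
from cell import observe, snapshot, camera_params, ctrl
def ext(name, st=None):
    p=camera_params(name)
    if 'extrinsics' in p: return p, np.linalg.inv(np.array(p['extrinsics']))
    T=np.eye(4); T[:3,:3]=np.array(st['ee_rot']); T[:3,3]=st['tool_pos']
    return p, T@np.array(p['T_tool_cam'])
def rays(p,T,uv):
    n=cv2.undistortPoints(np.array(uv,float).reshape(-1,1,2),np.array(p['intrinsics'],float),np.array(p['distortion'],float)).reshape(-1,2)
    d=np.c_[n[:,0],-n[:,1],-np.ones(len(n))]
    return T[:3,3], d@T[:3,:3].T
def onplane(p,T,uv,z):
    o,d=rays(p,T,uv); return o+d*((z-o[2])/d[:,2])[:,None]
def cloud(p,T,dep):
    v,u=np.mgrid[0:400,0:640]; uv=np.c_[u.ravel(),v.ravel()]
    o,d=rays(p,T,uv); P=o+d*dep.reshape(-1,1); P[dep.ravel()==0]=np.nan
    return P.reshape(400,640,3)
def look(name):
    st=observe(); im,dep=snapshot(name); p,T=ext(name,st); return im,dep,p,T,st
def save(im,f): cv2.imwrite('pics/'+f,cv2.cvtColor(im,cv2.COLOR_RGB2BGR))
E
python3 - <<'E'
from h import *
for n in ('side','top','wrist'):
    im,dep,p,T,st=look(n); save(im,n+'0.png'); np.savez('pics/'+n+'0.npz',im=im,dep=dep,T=T)
    print(n,T.round(3).tolist(),(dep>0).mean())
print({k:np.round(v,3).tolist() for k,v in st.items()}, ctrl.tip_reach)
E
```

```text
side [[1.0, 0.011, 0.001, 0.58], [-0.008, 0.786, -0.619, -1.104], [-0.008, 0.619, 0.786, 1.484], [0.0, 0.0, 0.0, 1.0]] 0.99596875
top [[-0.012, 0.995, -0.103, 0.487], [-1.0, -0.011, 0.011, -0.007], [0.009, 0.103, 0.995, 1.337], [0.0, 0.0, 0.0, 1.0]] 0.99630078125
wrist [[0.338, -0.895, -0.292, 0.145], [0.941, 0.321, 0.106, 0.638], [-0.001, -0.31, 0.951, 0.373], [0.0, 0.0, 0.0, 1.0]] 0.9960390625
{'clock': 0.1, 'qpos': [1.143, 0.124, 1.652, 0.0, 1.368, -0.083], 'qd': [0.001, -0.003, -0.003, 0.002, 0.002, -0.001], 'tau': [0.0, -42.494, -36.665, -0.0, 0.004, -0.0], 'tool_pos': [0.219, 0.611, 0.217], 'ee_rot': [[-0.941, 0.338, -0.001], [0.338, 0.941, -0.002], [0.0, -0.002, -1.0]], 'ft_force': [0.258, -1.197, -0.409], 'moment': [-0.01, 0.001, -0.012], 'gripper_force': 0.0, 'finger_gap': 0.086} 0.022
```

View pics/top0.png

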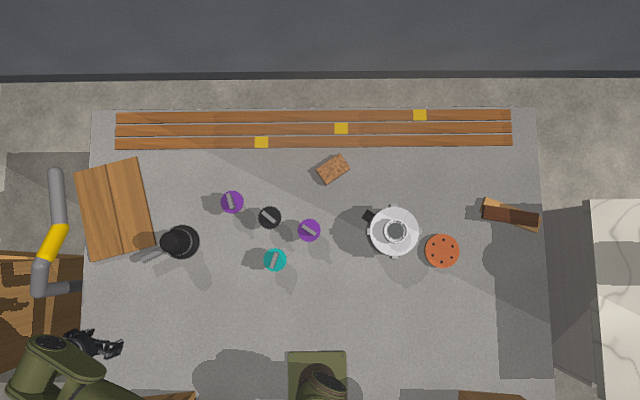

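View pics/side0.png

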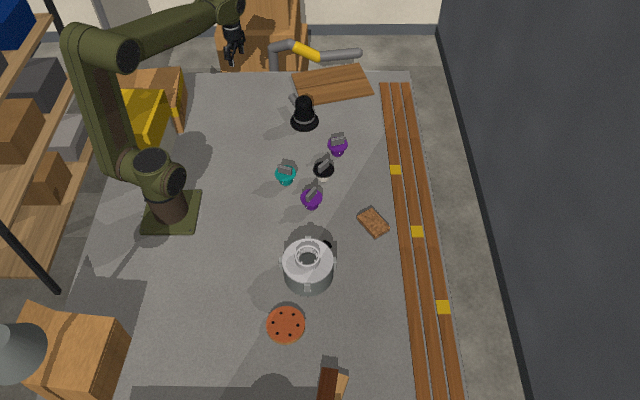

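Candidates in the top view are the black-flanged cap (270,217), purple look-alikes (232,202) and (309,230), a turquoise one (275,259), and the black sander (180,242). I choose (270,217): black flange, white cartridge and grey bar, also seen at (324,168) in the side view. The pot is at top (393,231), with its neck at about (396,231).

```bash
cat > m.py <<'E'
from h import *
for n,c,b in (('top',(270,217),30),('side',(324,170),40)):
    d=np.load(f'pics/{n}0.npz'); im,dep,T=d['im'],d['dep'],d['T']; p=camera_params(n)
    P=cloud(p,T,dep); u,v=c
    s=np.s_[v-25:v+25,u-25:u+25]; Q=P[s].reshape(-1,3); C=im[s].reshape(-1,3).astype(int)
    dark=(C.max(1)<70)&(abs(Q[:,2]-.058)<.008)
    bar=(abs(Q[:,2]-.091)<.006)&(np.ptp(C,1)<25)
    # keep near
    for nm,m in (('flange',dark),('bar',bar)):
        q=Q[m]; 
        if len(q)<5: print(n,nm,len(q)); continue
        md=np.median(q,0); q=q[np.hypot(*(q-md)[:,:2].T)<.05]
        (cx,cy),r=cv2.minEnclosingCircle(q[:,:2].astype(np.float32)); rect=cv2.minAreaRect(q[:,:2].astype(np.float32))
        vx=np.linalg.svd(q[:,:2]-q[:,:2].mean(0))[2][0] if nm=='bar' else (0,0)
        print(n,nm,len(q),q.mean(0).round(4),'circ',round(cx,4),round(cy,4),round(r,4),'rect',rect,'ang',np.degrees(np.arctan2(vx[1],vx[0])))
    # rim
    m=(abs(P[...,2]-.125)<.005); q=P[m]; k=np.hypot(q[:,0]-np.median(q[:,0]),q[:,1]-np.median(q[:,1]))<.07; q=q[k]
    (cx,cy),r=cv2.minEnclosingCircle(q[:,:2].astype(np.float32)); print(n,'rim',len(q),q.mean(0).round(4),cx,cy,r,q[:,2].mean())
im=np.load('pics/top0.npz')['im'][180:280,200:330]; save(cv2.resize(im,None,fx=5,fy=5,interpolation=cv2.INTER_CUBIC),'crop1.png')
E
python3 m.py
```

```text
top flange 290 [0.5775 0.1603 0.059 ] circ 0.579 0.1615 0.0395 rect ((0.5784435272216797, 0.16175925731658936), (0.0761866569519043, 0.07488107681274414), 20.23069190979004) ang 0.0
top bar 66 [0.5765 0.1614 0.0916] circ 0.577 0.1616 0.0275 rect ((0.5767433643341064, 0.16202090680599213), (0.05426939204335213, 0.014057380147278309), 50.1234130859375) ang -130.44599689805966
top rim 74 [ 0.502  -0.2812  0.1247] 0.5127904415130615 -0.27507367730140686 0.03870090842247009 0.12472140072763048
side flange 175 [0.5781 0.1525 0.0578] circ 0.5782 0.1575 0.0426 rect ((0.5788193345069885, 0.15909726917743683), (0.07972928881645203, 0.07904858142137527), 16.837963104248047) ang 0.0
side bar 45 [0.5756 0.1566 0.0897] circ 0.5749 0.1576 0.0285 rect ((0.5752036571502686, 0.1573522686958313), (0.05415966734290123, 0.01772117428481579), 44.18973922729492) ang -127.85306738041828
side rim 67 [ 1.4768 -0.1514  0.1247] 1.4763758182525635 -0.15062792599201202 0.06820801645517349 0.12469996527704383
```

View pics/crop1.png

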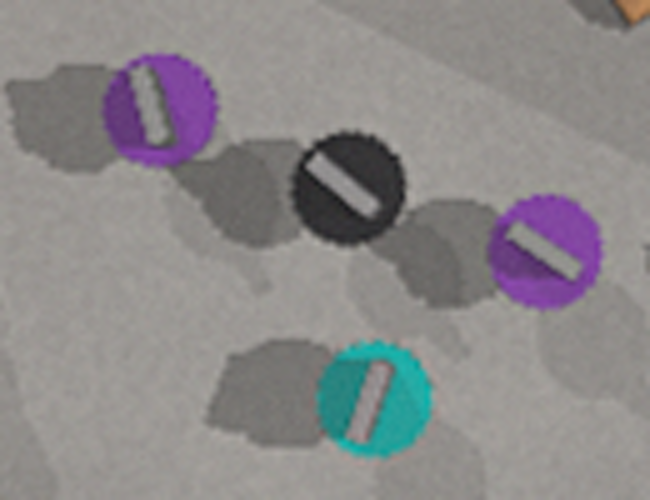

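The crop confirms it: black knurled flange and grey bar at crop (350,190), with the purple and turquoise look-alikes around it. I'll hover over the cap with the wrist camera, then over the pot at the same relative height so calibration bias cancels.

arm_command:
  rows: "-0.489 -0.303 0 110 1;-0.489 -0.303 0 110 1;-0.489 -0.303 0 110 1;-0.489 -0.303 0 110 1;-0.489 -0.303 0 110 1;-0.489 -0.303 0 110 1;-0.489 -0.303 0 110 1;-0.489 -0.303 0 110 1"

```text
clock: 0.82
tool_pos: [0.4277, 0.3489, 0.218]
ee_rot: [[-0.218, 0.976, -0.0], [0.976, 0.218, -0.0], [-0.0, -0.0, -1.0]]
ft_force: [1.1, 0.5, -0.3]
finger_gap: 0.0854
gripper_force: 0.0
```

arm_command:
  rows: "-0.215 0.104 0 52.6 1;-0.215 0.104 0 52.6 1;-0.215 0.104 0 52.6 1;-0.215 0.104 0.058 52.6 1;-0.215 0.104 0.058 52.6 1;-0.215 0.104 0.058 52.6 1;-0.215 0.104 0.058 52.6 1;-0.215 0.104 0.058 52.6 1"

```text
clock: 1.48
tool_pos: [0.5763, 0.1619, 0.1573]
ee_rot: [[0.645, 0.764, -0.005], [0.764, -0.645, -0.001], [-0.004, -0.003, -1.0]]
ft_force: [-0.3, -0.3, 0.9]
finger_gap: 0.0854
gripper_force: 0.0
```

arm_command:
  rows: "0 0 0 0 1;0 0 0 0 1;0 0 0 0 1"

```text
clock: 1.73
tool_pos: [0.5765, 0.1648, 0.1604]
ee_rot: [[0.637, 0.771, 0.0], [0.771, -0.637, 0.0], [0.0, 0.0, -1.0]]
ft_force: [-0.5, -0.0, -0.4]
finger_gap: 0.0855
gripper_force: 0.0
```

Run:
```python
from h import *
im,dep,p,T,st=look('wrist'); save(im,'wcap.png'); np.savez('pics/wcap.npz',im=im,dep=dep,T=T)
print({k:np.round(st[k],4).tolist() for k in('clock','tool_pos','ee_rot','qpos')})
```

```text
{'clock': 1.7333, 'tool_pos': [0.5765, 0.1648, 0.1604], 'ee_rot': [[0.6368, 0.771, 0.0003], [0.771, -0.6368, 0.0], [0.0002, 0.0002, -1.0]], 'qpos': [0.1889, 0.0565, 1.8216, -0.0, 1.2632, 0.8793]}
```

View pics/wcap.png

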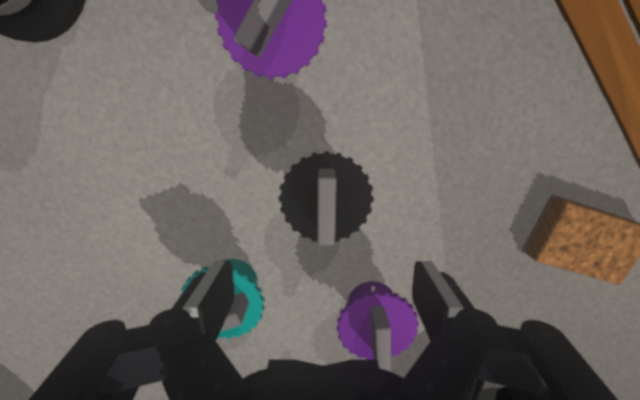

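The wrist view shows the black cap at (326,197), clear of the fingers, with the grey bar near vertical in the image. Next I fit the flange circle and the bar.

```bash
cat > fit.py <<'E'
from h import *
from scipy.optimize import least_squares
def circ(q,r=None):
    c0=np.r_[q.mean(0),.04]
    f=lambda c:np.hypot(q[:,0]-c[0],q[:,1]-c[1])-(c[2] if r is None else r)
    s=least_squares(f,c0,loss='soft_l1',f_scale=.0005); return s.x, np.std(f(s.x))
def flange(im,dep,p,T,ztop,uv):
    P=cloud(p,T,dep); m=((im.max(2)<75)).astype(np.uint8)
    m=cv2.morphologyEx(m,cv2.MORPH_OPEN,np.ones((3,3)))
    n,l,s,c=cv2.connectedComponentsWithStats(m); k=l[uv[1],uv[0]]; 
    cs,_=cv2.findContours((l==k).astype(np.uint8),cv2.RETR_EXTERNAL,cv2.CHAIN_APPROX_NONE)
    h=cv2.convexHull(max(cs,key=cv2.contourArea)).reshape(-1,2)
    return onplane(p,T,h,ztop)[:,:2]
def bar(im,dep,p,T,ztop,uvbox):
    P=cloud(p,T,dep); u0,u1,v0,v1=uvbox; q=P[v0:v1,u0:u1].reshape(-1,3); q=q[abs(q[:,2]-ztop)<.004]
    r=cv2.minAreaRect(q[:,:2].astype(np.float32)); vx=np.linalg.svd(q[:,:2]-q[:,:2].mean(0))[2][0]
    return r, q[:,2].mean(), np.degrees(np.arctan2(vx[1],vx[0])), len(q)
E
python3 - <<'E'
from fit import *
d=np.load('pics/wcap.npz'); im,dep,T=d['im'],d['dep'],d['T']; p=camera_params('wrist')
for uv in ((300,200),):
    q=flange(im,dep,p,T,.058,uv); print(len(q),circ(q))
print(bar(im,dep,p,T,.091,(270,385,150,245)))
st=observe();R=np.array(st['ee_rot']);print((R.T@(np.r_[circ(q)[0][:2],.083]-st['tool_pos'])).round(4))
E
```

```text
30 (array([0.5784441 , 0.1615909 , 0.04082304]), np.float64(0.000473924780150595))
(((0.5784470438957214, 0.16164875030517578), (0.05555734783411026, 0.013869896531105042), 50.17253112792969), np.float64(0.09077183674330773), np.float64(-130.02084409604257), 1256)
[-0.0014  0.0036  0.0776]
```

arm_command:
  rows: "-0.04 0.025 -0.067 0 1;-0.38 0.231 -0.067 0 1;-0.38 0.231 -0.067 0 1;-0.38 0.231 -0.067 0 1;-0.38 0.231 -0.067 0 1;-0.38 0.231 -0.067 0 1;-0.38 0.231 -0.067 0 1;-0.38 0.231 -0.067 0 1"

```text
clock: 2.45
tool_pos: [0.5305, -0.1482, 0.218]
ee_rot: [[0.637, 0.771, 0.001], [0.771, -0.637, -0.001], [0.001, 0.002, -1.0]]
ft_force: [0.9, 0.2, -0.7]
finger_gap: 0.0851
gripper_force: 0.0
```

arm_command:
  rows: "-0.1 0.061 -0.008 0 1;-0.1 0.061 -0.008 0 1;-0.1 0.061 -0.008 0 1;-0.1 0.061 -0.008 0 1;-0.1 0.061 -0.008 0 1;-0.1 0.061 -0.008 0 1"

```text
clock: 2.95
tool_pos: [0.5142, -0.2621, 0.2251]
ee_rot: [[0.638, 0.77, 0.0], [0.77, -0.638, 0.0], [0.0, -0.0, -1.0]]
ft_force: [0.7, 0.5, 0.7]
finger_gap: 0.0855
gripper_force: 0.0
```

Run:
```python
from h import *
im,dep,p,T,st=look('wrist'); save(im,'wpot.png'); np.savez('pics/wpot.npz',im=im,dep=dep,T=T)
print({k:np.round(st[k],4).tolist() for k in('clock','tool_pos','ee_rot','qpos')})
```

```text
{'clock': 2.95, 'tool_pos': [0.5142, -0.2621, 0.2251], 'ee_rot': [[0.6376, 0.7704, 0.0002], [0.7704, -0.6376, 0.0004], [0.0004, -0.0001, -1.0]], 'qpos': [-0.5647, -0.0405, 1.8081, 0.0005, 1.374, 0.1266]}
```

View pics/wpot.png

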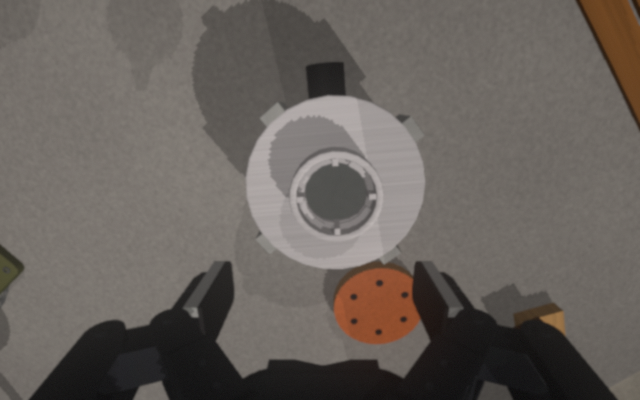

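The wrist view shows the pot neck centred at about (336,196). Bright posts are near (336,162), (372,197), (337,231) and (302,196), so the cap's current yaw would put its pins on the posts. I'll measure the centre and post angle.

Run:
```python
from fit import *
d=np.load('pics/wpot.npz'); im,dep,T=d['im'],d['dep'],d['T']; p=camera_params('wrist')
P=cloud(p,T,dep)
m=abs(P[...,2]-.125)<.0025; m&=np.hypot(P[...,0]-.512,P[...,1]+.273)<.06
m=m.astype(np.uint8); cs,_=cv2.findContours(m,cv2.RETR_EXTERNAL,cv2.CHAIN_APPROX_NONE)
h=cv2.convexHull(max(cs,key=cv2.contourArea)).reshape(-1,2); q=onplane(p,T,h,.125)[:,:2]; c,s=circ(q); print('outer',c,s, 'zmean',P[m>0][:,2].mean())
# unwrapped polar at rim height
g=np.float32(np.array([[ [c[0]+r*np.cos(a),c[1]+r*np.sin(a),.1235] for a in np.radians(np.arange(0,360,.5))] for r in np.arange(.026,.044,.00025)])).reshape(-1,3)
Ti=np.linalg.inv(T); X=g@Ti[:3,:3].T+Ti[:3,3]; X=X*[1,-1,-1]
uv,_=cv2.projectPoints(X,np.zeros(3),np.zeros(3),np.array(p['intrinsics'],float),np.array(p['distortion'],float)); uv=np.float32(uv.reshape(-1,720,2))
un=cv2.remap(im,uv[...,0],uv[...,1],cv2.INTER_LINEAR)
Z=cv2.remap(P[...,2].astype(np.float32),uv[...,0],uv[...,1],cv2.INTER_NEAREST)
zz=np.nanmedian(Z[12:28],0) # r 29..33
z4=zz.reshape(4,180); 
for k in range(4): print(k,[int(round((.125-v)*1000)) for v in z4[k][::6]])
up=cv2.resize(un,(720,288)); zi=np.uint8(np.clip((np.nan_to_num(Z)-.1)/.026*255,0,255)); zi=cv2.cvtColor(cv2.resize(zi,(720,216)),cv2.COLOR_GRAY2RGB)
save(np.vstack([up,zi]),'polar.png')
print(P[180:210,325:345,2].min(), np.isnan(Z).mean())
```

```text
outer [ 0.52401151 -0.26926699  0.04049975] 0.00011385660995521787 zmean 0.12462031405407209
0 [11, 11, 11, 11, 11, 11, 10, 9, 10, 10, 9, 17, 17, 16, 17, 17, 67, 1, 2, 1, 14, 14, 13, 13, 12, 12, 12, 12, 12, 11]
1 [11, 11, 11, 10, 10, 11, 10, 10, 9, 16, 16, 16, 16, 16, 16, 9, 3, 0, 1, 1, 12, 12, 13, 12, 11, 12, 12, 12, 11, 11]
2 [10, 11, 10, 10, 10, 10, 10, 9, 9, 9, 11, 12, 13, 12, 10, 11, 3, 1, 1, 1, 10, 11, 10, 11, 11, 11, 11, 11, 10, 10]
3 [11, 10, 11, 10, 10, 10, 10, 10, 10, 10, 10, 10, 16, 16, 16, 16, 1, 1, 1, 3, 9, 13, 13, 13, 12, 12, 12, 12, 12, 11]
0.0038982986008449516 0.003260030864197531
```

View pics/polar.png

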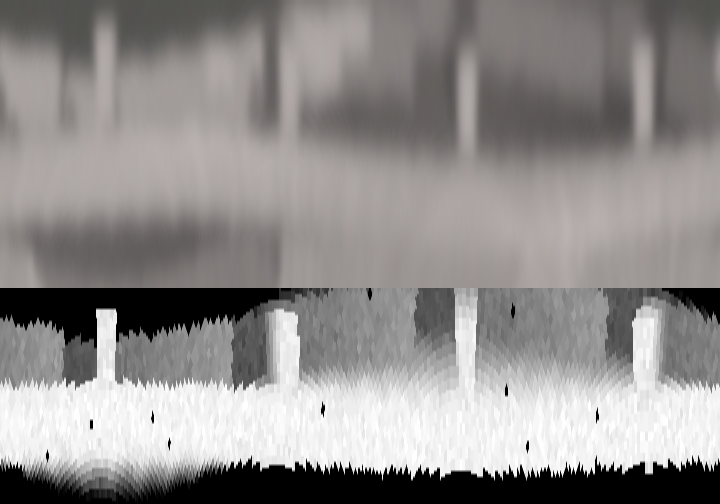

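The polar view shows posts at columns 105, 287, 466 and 645, so post centres sit at about 52.8° mod 90 in world. Each has its dark notch on the clockwise side, and the ledge rises counter-clockwise. Rim centre is (0.5240,-0.2693). I'll go back and grasp the cap.

arm_command:
  rows: "0.367 -0.221 0 0 1;0.367 -0.221 0 0 1;0.367 -0.221 0 0 1;0.367 -0.221 0 0 1;0.367 -0.221 0 0 1;0.367 -0.221 0 0 1;0.367 -0.221 0 0 1;0.367 -0.221 0 0 1"

```text
clock: 3.67
tool_pos: [0.5631, 0.0707, 0.2253]
ee_rot: [[0.636, 0.772, 0.001], [0.772, -0.636, 0.0], [0.0, 0.0, -1.0]]
ft_force: [-0.2, -0.0, 0.1]
finger_gap: 0.0856
gripper_force: 0.0
```

arm_command:
  rows: "0.077 -0.044 0 0 1;0.077 -0.044 0 0 1;0.077 -0.044 0.04 0 1;0.077 -0.044 0.08 0 1;0.077 -0.044 0.1 0 1;0.077 -0.044 0.1 0 1;0.077 -0.044 0.1 0 1;0.077 -0.044 0.1 0 1"

```text
clock: 4.33
tool_pos: [0.5801, 0.1551, 0.1272]
ee_rot: [[0.637, 0.771, 0.003], [0.771, -0.637, 0.001], [0.002, 0.002, -1.0]]
ft_force: [-0.1, -0.6, 1.5]
finger_gap: 0.0854
gripper_force: 0.0
```

arm_command:
  rows: "0.004 -0.005 0 0 1;0.004 -0.005 0.015 0 1;0.004 -0.005 0.03 0 1;0.004 -0.005 0.039 0 1;0.004 -0.005 0.039 0 1;0.004 -0.005 0.039 0 1"

```text
clock: 4.83
tool_pos: [0.5782, 0.1605, 0.0869]
ee_rot: [[0.638, 0.77, 0.001], [0.77, -0.638, 0.0], [0.001, 0.001, -1.0]]
ft_force: [0.2, 0.2, 1.1]
finger_gap: 0.0855
gripper_force: 0.0
```

arm_command:
  rows: "0.001 -0.001 0 0 -1;0.001 -0.001 0 0 -1;0.001 -0.001 0 0 -1;0.001 -0.001 0 0 -1;0.001 -0.001 0 0 -1;0.001 -0.001 0 0 -1;0.001 -0.001 0 0 -1;0.001 -0.001 0 0 -1"
  grip_force: 30

```text
clock: 5.5
tool_pos: [0.5777, 0.1618, 0.086]
ee_rot: [[0.638, 0.77, -0.0], [0.77, -0.638, -0.0], [-0.0, -0.0, -1.0]]
ft_force: [-0.2, -0.3, -0.1]
finger_gap: 0.0001
gripper_force: 0.0
```

arm_command:
  rows: "0 0 0 0 -1;0 0 0 0 -1;0 0 0 0 -1;0 0 0 0 -1"

```text
clock: 5.83
tool_pos: [0.5777, 0.1618, 0.086]
ee_rot: [[0.638, 0.77, -0.0], [0.77, -0.638, -0.0], [-0.0, -0.0, -1.0]]
ft_force: [-0.1, 0.3, 0.1]
finger_gap: 0.0001
gripper_force: 0.0
```

The gap closed to 0, so the grasp missed. Checking with the camera.

Run:
```python
from h import *
im,dep,p,T,st=look('wrist'); a=im.copy(); np.savez('pics/w2.npz',im=im,dep=dep,T=T)
im2,dep2,p2,T2,st=look('side'); np.savez('pics/s2.npz',im=im2,dep=dep2,T=T2)
save(np.hstack([cv2.resize(a,(480,300)),cv2.resize(im2[100:240,230:380],(320,300))]),'miss.png')
```

```text
(no output)
```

View pics/miss.png

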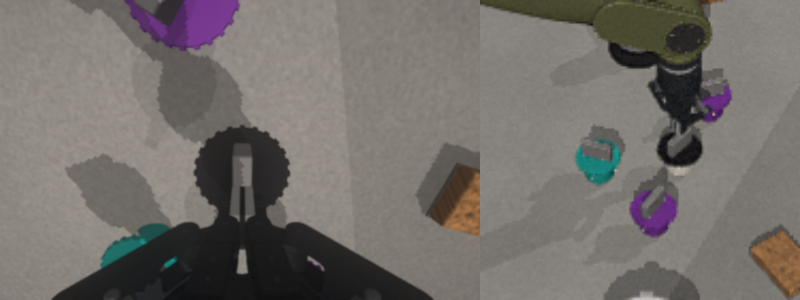

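The fingers closed at the end of the bar, off the cap along the tool's x. I'll see where they really are in tool coordinates, using depth.

Run:
```python
from fit import *
st=observe(); R=np.array(st['ee_rot']); t=np.array(st['tool_pos'])
d=np.load('pics/w2.npz'); im,dep,T=d['im'],d['dep'],d['T']; p=camera_params('wrist')
print('T_tool_cam',np.round(p['T_tool_cam'],4).tolist())
P=cloud(p,T,dep); 
for v in range(190,400,15):
    print(v,[ (((P[v,u]-t)@R*1000).round(0).astype(int).tolist(), im[v,u].tolist()) for u in (312,322,332)])
print('bar',bar(im,dep,p,T,.091,(290,350,180,270)))
for n in ('s2',):
    d=np.load('pics/s2.npz'); P=cloud(camera_params('side'),d['T'],d['dep']); Q=(P-t)@R; im=d['im']
    m=(np.abs(Q[...,2])<.02)&(np.abs(Q[...,1])<.06)&(np.abs(Q[...,0])<.09)
    for zz in range(-40,40,8):
        k=(np.abs(Q[...,2]*1000-zz)<4)&(np.abs(Q[...,1])<.07)&(np.abs(Q[...,0])<.09)
        if k.any(): print(zz,k.sum(),(Q[k][:,:2]*1000).min(0).round(),(Q[k][:,:2]*1000).max(0).round(),im[k].mean(0).round())
```

```text
T_tool_cam [[0.0005, 0.9508, 0.31, 0.0796], [1.0, -0.0005, 0.0001, 0.001], [0.0003, 0.31, -0.9508, -0.1558], [0.0, 0.0, 0.0, 1.0]]
190 [([28, -6, 27], [38, 36, 37]), ([27, 1, 29], [46, 44, 44]), ([28, 7, 28], [46, 44, 43])]
205 [([28, -5, 0], [69, 65, 64]), ([28, 1, -1], [73, 68, 68]), ([28, 6, -1], [71, 68, 66])]
220 [([21, -5, -5], [92, 87, 85]), ([21, 1, -4], [94, 91, 89]), ([21, 6, -5], [127, 122, 119])]
235 [([13, -5, -5], [89, 85, 84]), ([12, 1, -5], [97, 93, 91]), ([13, 6, -6], [127, 122, 120])]
250 [([11, -4, -20], [90, 88, 86]), ([12, 1, -20], [34, 32, 32]), ([12, 5, -21], [91, 89, 86])]
265 [([11, -4, -34], [91, 89, 86]), ([11, 1, -34], [29, 29, 27]), ([11, 5, -35], [90, 88, 87])]
280 [([11, -3, -46], [88, 87, 84]), ([11, 1, -46], [30, 28, 28]), ([11, 5, -46], [90, 88, 85])]
295 [([12, -3, -58], [28, 29, 29]), ([7, 1, -50], [35, 34, 34]), ([11, 4, -57], [30, 30, 29])]
310 [([12, -3, -66], [29, 29, 28]), ([0, 1, -50], [31, 29, 28]), ([12, 4, -66], [27, 27, 28])]
325 [([11, -2, -73], [26, 27, 26]), ([-7, 1, -51], [31, 30, 30]), ([10, 4, -71], [22, 24, 24])]
340 [([-4, -3, -63
[... 285 characters left out ...]
11, -2, -95], [20, 20, 22]), ([11, 1, -96], [22, 23, 23]), ([11, 3, -95], [24, 23, 24])]
bar (((0.5886102914810181, 0.17402538657188416), (0.023048534989356995, 0.014049738645553589), 50.76022720336914), np.float64(0.09072861382375842), np.float64(-129.45749225921796), 1118)
-40 9 [-13.  -8.] [-1. 15.] [69. 70. 69.]
-32 12 [-14.  -9.] [ 4. 15.] [71. 72. 71.]
-24 8 [-13.  -5.] [ 9. 13.] [78. 78. 76.]
-16 3 [-12.  -7.] [-10.   7.] [82. 81. 79.]
-8 15 [-28.  -5.] [20.  8.] [110. 107. 105.]
0 26 [-31.  -8.] [22.  9.] [95. 93. 91.]
8 12 [-30.  -3.] [21. 10.] [86. 83. 82.]
16 18 [-29. -29.] [23.  9.] [79. 76. 75.]
24 92 [-40. -36.] [37. 43.] [34. 33. 34.]
32 108 [-88. -69.] [38. 40.] [30. 30. 31.]
```

Run:
```python
from fit import *
st=observe(); R=np.array(st['ee_rot']); t=np.array(st['tool_pos'])
p=camera_params('wrist')
d=np.load('pics/w2.npz'); P=cloud(p,d['T'],d['dep'])
print([((P[v,311]-t)@R*1000).round(0).astype(int).tolist() for v in range(236,256,2)])
d=np.load('pics/wcap.npz'); Tt=np.array(p['T_tool_cam']); P=cloud(p,Tt,d['dep'])*1000
for v in (262,270,280,300,310,320): print(v,[(u,P[v,u].round(0).astype(int).tolist()) for u in range(190,235,6)],[(u,P[v,u].round(0).astype(int).tolist()) for u in range(415,465,8)])
m=(P[...,2]<40)&(np.abs(P[...,1])<65); print(np.nanpercentile(P[m][:,2],[90,99,99.9]))
```

```text
[[12, -5, -5], [10, -5, -4], [10, -5, -5], [8, -5, -4], [7, -5, -5], [6, -5, -4], [11, -5, -18], [11, -5, -20], [11, -5, -21], [11, -4, -23]]
262 [(190, [-95, -150, 160]), (196, [-95, -143, 160]), (202, [-95, -137, 160]), (208, [-95, -130, 160]), (214, [11, -48, -31]), (220, [11, -45, -31]), (226, [11, -43, -31]), (232, [-84, -96, 140])] [(415, [10, 43, -29]), (423, [11, 46, -31]), (431, [11, 50, -31]), (439, [-95, 134, 160]), (447, [-94, 142, 159]), (455, [-95, 152, 160]), (463, [-94, 161, 159])]
270 [(190, [-106, -153, 161]), (196, [-105, -145, 161]), (202, [-72, -113, 103]), (208, [10, -48, -38]), (214, [11, -46, -38]), (220, [11, -43, -38]), (226, [9, -41, -35]), (232, [5, -41, -28])] [(415, [6, 43, -29]), (423, [11, 44, -39]), (431, [11, 47, -39]), (439, [-105, 135, 160]), (447, [-105, 145, 161]), (455, [-105, 154, 161]), (463, [-105, 163, 161])]
280 [(190, [-82, -125, 102]), (196, [7, -53, -39]), (202, [11, -48, -46]), (208, [11, -45, -46]), (214, [11, -43, -46]), (220, [9, -42, -43]), (226, [4, -42, -36]), (232, [0, -41, -29])] [(415, [1, 44, -30]), (423, [7, 44, -40]), (431, 
[... 473 characters left out ...]
), (196, [10, -43, -64]), (202, [9, -42, -63]), (208, [5, -42, -58]), (214, [1, -42, -52]), (220, [-3, -42, -47]), (226, [-8, -42, -40]), (232, [-97, -80, 77])] [(415, [-160, 113, 161]), (423, [-5, 44, -44]), (431, [1, 44, -52]), (439, [7, 44, -60]), (447, [10, 44, -65]), (455, [9, 48, -63]), (463, [12, 49, -67])]
320 [(190, [11, -43, -71]), (196, [7, -43, -65]), (202, [6, -42, -64]), (208, [2, -42, -59]), (214, [-2, -42, -55]), (220, [-7, -42, -49]), (226, [-102, -83, 69]), (232, [-101, -78, 69])] [(415, [-128, 93, 103]), (423, [-10, 44, -44]), (431, [-2, 44, -54]), (439, [4, 43, -62]), (447, [6, 45, -64]), (455, [12, 44, -72]), (463, [13, 46, -73])]
[-51.89860751 -31.30190267 -27.23280996]
```

Depth puts the fingertips 17 mm *behind* the reported TCP when shut, and 29 mm when open, so the pads closed just above the bar. The x and y centring is right. The tips are really about 39 mm higher than stated, so I'll open, go down 38 mm and close again.

arm_command:
  rows: "0.0004 0 0 0 1;0.0004 0 0 0 1;0.0004 0 0 0 1;0.0004 0 0 0 1;0.0004 0 0 0 1;0.0004 0 0 0 1;0.0004 0 0.008 0 1;0.0004 0 0.016 0 1"

```text
clock: 6.6
tool_pos: [0.5785, 0.1621, 0.0701]
ee_rot: [[0.638, 0.77, 0.001], [0.77, -0.638, 0.0], [0.001, 0.001, -1.0]]
ft_force: [-0.8, 0.3, -0.1]
finger_gap: 0.0856
gripper_force: 0.0
```

arm_command:
  rows: "0 0 0.008 0 1;0 0 0.016 0 1;0 0 0.022 0 1;0 0 0.022 0 1;0 0 0.022 0 1"

```text
clock: 7.02
tool_pos: [0.5775, 0.162, 0.0471]
ee_rot: [[0.638, 0.77, -0.002], [0.77, -0.638, -0.0], [-0.001, -0.001, -1.0]]
ft_force: [-0.9, 0.6, 0.5]
finger_gap: 0.0852
gripper_force: 0.0
```

arm_command:
  rows: "0 0 0 0 -1;0 0 0 0 -1;0 0 0 0 -1;0 0 0 0 -1;0 0 0 0 -1;0 0 0 0 -1;0 0 0 0 -1;0 0 0 0 -1"
  grip_force: 30

```text
clock: 7.68
tool_pos: [0.5781, 0.1622, 0.0483]
ee_rot: [[0.638, 0.77, 0.0], [0.77, -0.638, 0.0], [0.0, 0.0, -1.0]]
ft_force: [-0.8, -0.1, 1.4]
finger_gap: 0.0134
gripper_force: 31.3
```

arm_command:
  rows: "0 0 0 0 -1;0 0 0 0 -1;0 0 0 0 -1"

```text
clock: 7.93
tool_pos: [0.5781, 0.1621, 0.0483]
ee_rot: [[0.638, 0.77, 0.0], [0.77, -0.638, 0.0], [0.0, 0.0, -1.0]]
ft_force: [-0.8, 0.8, 2.9]
finger_gap: 0.0136
gripper_force: 31.4
```

Run:
```python
from fit import *
im,dep,p,T,st=look('wrist'); np.savez('pics/w3.npz',im=im,dep=dep,T=T)
print({k:np.round(st[k],4).tolist() for k in('clock','tool_pos','ft_force','finger_gap','gripper_force','moment')})
R=np.array(st['ee_rot']); t=np.array(st['tool_pos']); Q=(cloud(p,T,dep)-t)@R*1000
for v in range(130,290,8): print(v,[(u,Q[v,u].round().astype(int).tolist()) for u in (290,315,326,340,360)])
```

```text
{'clock': 7.9333, 'tool_pos': [0.5781, 0.1621, 0.0483], 'ft_force': [-0.8296, 0.7787, 2.8584], 'finger_gap': 0.0136, 'gripper_force': 31.4449, 'moment': [0.0228, 0.1775, 0.0006]}
130 [(290, [62, -20, 48]), (315, [62, -4, 49]), (326, [62, 3, 48]), (340, [62, 12, 48]), (360, [62, 25, 47])]
138 [(290, [57, -20, 49]), (315, [57, -4, 49]), (326, [57, 3, 48]), (340, [57, 12, 49]), (360, [57, 25, 48])]
146 [(290, [52, -20, 48]), (315, [52, -4, 48]), (326, [52, 3, 49]), (340, [52, 12, 49]), (360, [52, 25, 49])]
154 [(290, [46, -21, 49]), (315, [46, -4, 49]), (326, [46, 3, 49]), (340, [47, 12, 48]), (360, [47, 25, 48])]
162 [(290, [41, -21, 48]), (315, [41, -4, 47]), (326, [41, 3, 48]), (340, [41, 12, 49]), (360, [41, 26, 48])]
170 [(290, [36, -21, 48]), (315, [36, -4, 49]), (326, [36, 3, 49]), (340, [36, 12, 49]), (360, [36, 26, 48])]
178 [(290, [30, -21, 49]), (315, [30, -4, 48]), (326, [30, 3, 48]), (340, [30, 13, 49]), (360, [30, 26, 49])]
186 [(290, [25, -21, 47]), (315, [25, -4, 49]), (326, [40, 3, -9]), (340, [39, 10, -6]), (360, [25, 26, 48])]
194 [(290, [35, -15, -6]), (315, [36, -3,
[... 780 characters left out ...]
 [26, -2, -41]), (326, [26, 2, -42]), (340, [11, 10, -10]), (360, [11, 20, -10])]
250 [(290, [6, -16, -10]), (315, [23, -2, -43]), (326, [23, 2, -43]), (340, [11, 9, -19]), (360, [6, 20, -10])]
258 [(290, [7, -15, -20]), (315, [20, -2, -44]), (326, [19, 2, -43]), (340, [11, 9, -28]), (360, [7, 19, -21])]
266 [(290, [6, -14, -27]), (315, [16, -2, -43]), (326, [16, 2, -43]), (340, [11, 9, -35]), (360, [7, 18, -27])]
274 [(290, [6, -14, -34]), (315, [12, -2, -43]), (326, [12, 2, -43]), (340, [11, 8, -41]), (360, [7, 18, -34])]
282 [(290, [11, -12, -47]), (315, [8, -2, -43]), (326, [8, 2, -43]), (340, [10, 8, -47]), (360, [7, 17, -41])]<stdin>:5: RuntimeWarning: invalid value encountered in cast
```

Now it is held: gap 13.6 mm, bar centred. Lifting straight up, then re-measuring the flange in hand.

arm_command:
  rows: "0 0 -0.015 0 -1;0 0 -0.045 0 -1;0 0 -0.085 0 -1;0 0 -0.125 0 -1;0 0 -0.16 0 -1;0 0 -0.16 0 -1;0 0 -0.16 0 -1;0 0 -0.16 0 -1"

```text
clock: 8.65
tool_pos: [0.5771, 0.1618, 0.2063]
ee_rot: [[0.638, 0.77, -0.002], [0.77, -0.638, -0.001], [-0.002, -0.002, -1.0]]
ft_force: [-0.5, 0.3, -2.5]
finger_gap: 0.0133
gripper_force: 30.9
```

Run:
```python
from fit import *
im,dep,p,T,st=look('wrist'); np.savez('pics/w4.npz',im=im,dep=dep,T=T)
print({k:np.round(st[k],4).tolist() for k in('clock','tool_pos','ee_rot','ft_force','finger_gap','gripper_force','moment')})
Tt=np.array(p['T_tool_cam']); P=cloud(p,Tt,dep)
m=(abs(P[...,2]+.010)<.006)&(np.hypot(P[...,0],P[...,1])<.06); print(np.median(P[m][:,2]),m.sum())
m[250:]=0; m=m.astype(np.uint8); cs,_=cv2.findContours(m,cv2.RETR_EXTERNAL,cv2.CHAIN_APPROX_NONE)
h=cv2.convexHull(max(cs,key=cv2.contourArea)).reshape(-1,2); h=h[(h[:,1]<247)]
q=P[h[:,1],h[:,0]]; o,d=rays(p,Tt,h); q=o+d*((-.0100-o[2])/d[:,2])[:,None]; q=q[:,:2]
print('flange in tool',circ(q,.0408),circ(q),len(q))
b=(abs(P[...,2]+.043)<.004)&(np.abs(P[...,1])<.02); print('bar edge x',np.nanpercentile(P[b][:,0],[98,99.5])*1000)
vs=P[225:245,290:360]; bb=(abs(vs[...,2]+.0425)<.02)&(vs[...,0]>.02); print(np.percentile(vs[bb][:,1],[2,98])*1000)
```

```text
{'clock': 8.65, 'tool_pos': [0.5771, 0.1618, 0.2063], 'ee_rot': [[0.6381, 0.7699, -0.0025], [0.7699, -0.6381, -0.0006], [-0.002, -0.0016, -1.0]], 'ft_force': [-0.5401, 0.2828, -2.4902], 'finger_gap': 0.0133, 'gripper_force': 30.8538, 'moment': [-0.0814, 0.0498, 0.0344]}
-0.009605216628232577 9217
flange in tool (array([0.00108377, 0.0008767 , 0.04      ]), np.float64(0.0001731345164452271)) (array([0.00142636, 0.00087233, 0.04053133]), np.float64(0.00014150380412614693)) 26
bar edge x [26.72823624 27.2083362 ]
[-5.65297219  7.51398396]
```

arm_command:
  rows: "-0.02 0.0127 0 4 -1;-0.3667 0.2327 0 47 -1;-0.3667 0.2327 0 47 -1;-0.3667 0.2327 0 47 -1;-0.3667 0.2327 0 47 -1;-0.3667 0.2327 0 47 -1;-0.3667 0.2327 0 47 -1;-0.3667 0.2327 0 47 -1"

```text
clock: 9.37
tool_pos: [0.536, -0.1521, 0.2048]
ee_rot: [[0.999, 0.054, -0.005], [0.054, -0.999, 0.002], [-0.005, -0.002, -1.0]]
ft_force: [0.9, -0.3, -1.6]
finger_gap: 0.0131
gripper_force: 30.8
```

arm_command:
  rows: "-0.018 0.11 0 0 -1;-0.018 0.11 0 0 -1;-0.018 0.11 0 0 -1;-0.018 0.11 0 0 -1;-0.018 0.11 0 0 -1;-0.018 0.11 0 0 -1;-0.018 0.11 0 0 -1;-0.018 0.11 0 0 -1"

```text
clock: 10.03
tool_pos: [0.5266, -0.2601, 0.2073]
ee_rot: [[0.998, 0.06, -0.001], [0.06, -0.998, 0.001], [-0.001, -0.001, -1.0]]
ft_force: [-0.1, 0.1, -2.4]
finger_gap: 0.0137
gripper_force: 30.9
```

arm_command:
  rows: "0 0 0 0 -1;0 0 0 0 -1;0 0 0 0 -1"

```text
clock: 10.28
tool_pos: [0.5269, -0.261, 0.2082]
ee_rot: [[0.998, 0.059, 0.0], [0.059, -0.998, -0.0], [0.0, 0.0, -1.0]]
ft_force: [0.3, 0.4, -2.7]
finger_gap: 0.0138
gripper_force: 30.9
```

arm_command:
  rows: "-0.004 0.0075 0 0 -1;-0.004 0.0075 0 0 -1;-0.004 0.0075 0.015 0 -1;-0.004 0.0075 0.03 0 -1;-0.004 0.0075 0.045 0 -1;-0.004 0.0075 0.045 0 -1;-0.004 0.0075 0.045 0 -1"

```text
clock: 10.87
tool_pos: [0.5225, -0.2694, 0.1624]
ee_rot: [[0.998, 0.058, -0.002], [0.058, -0.998, 0.001], [-0.002, -0.001, -1.0]]
ft_force: [0.3, -0.6, -2.0]
finger_gap: 0.0132
gripper_force: 30.9
```

Run:
```python
from fit import *
print({k:np.round(observe()[k],4).tolist() for k in('clock','tool_pos','ee_rot','ft_force','finger_gap','moment')})
im,dep,p,T,st=look('top'); np.savez('pics/t5.npz',im=im,dep=dep,T=T); a=im[190:270,350:450]
im,dep,p,T,st=look('side'); np.savez('pics/s5.npz',im=im,dep=dep,T=T); b=im[190:310,240:380]
save(np.hstack([cv2.resize(a,(400,320)),cv2.resize(b,(373,320))]),'ins.png')
```

```text
{'clock': 10.8667, 'tool_pos': [0.5225, -0.2694, 0.1624], 'ee_rot': [[0.9983, 0.058, -0.0016], [0.058, -0.9983, 0.001], [-0.0015, -0.0011, -1.0]], 'ft_force': [0.3121, -0.6474, -1.9997], 'finger_gap': 0.0132, 'moment': [0.0372, -0.0045, -0.0311]}
```

View pics/ins.png

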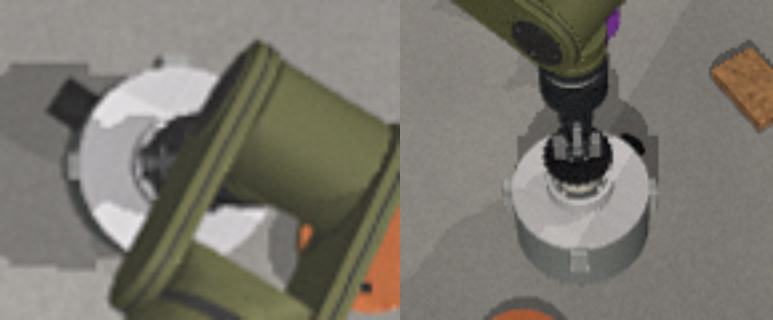

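The side half shows the cap upright over the neck, tip just inside the mouth, with no side force. Going down in small steps.

arm_command:
  rows: "0 0 0 0 -1;0 0 0 0 -1;0 0 0.006 0 -1;0 0 0.012 0 -1;0 0 0.016 0 -1;0 0 0.016 0 -1;0 0 0.016 0 -1"

```text
clock: 11.55
tool_pos: [0.5228, -0.2691, 0.1463]
ee_rot: [[0.998, 0.058, -0.001], [0.058, -0.998, 0.001], [-0.001, -0.001, -1.0]]
ft_force: [-1.0, 0.2, -1.6]
finger_gap: 0.0134
gripper_force: 30.9
```

arm_command:
  rows: "0 0 0.002 0 -1;0 0 0.004 0 -1;0 0 0.006 0 -1;0 0 0.007 0 -1;0 0 0.007 0 -1;0 0 0.007 0 -1"

```text
clock: 12.05
tool_pos: [0.523, -0.2693, 0.14]
ee_rot: [[0.998, 0.058, -0.0], [0.058, -0.998, 0.0], [-0.0, -0.0, -1.0]]
ft_force: [-0.7, -1.1, -2.7]
finger_gap: 0.0135
gripper_force: 30.9
```

arm_command:
  rows: "0 0 0.001 0 -1;0 0 0.002 0 -1;0 0 0.003 0 -1;0 0 0.004 0 -1;0 0 0.004 0 -1;0 0 0.004 0 -1"

```text
clock: 12.55
tool_pos: [0.523, -0.2693, 0.1359]
ee_rot: [[0.998, 0.058, -0.0], [0.058, -0.998, 0.0], [-0.0, -0.0, -1.0]]
ft_force: [-1.2, 0.3, -1.4]
finger_gap: 0.0135
gripper_force: 30.9
```

arm_command:
  rows: "0 0 0.001 0 -1;0 0 0.002 0 -1;0 0 0.002 0 -1;0 0 0.002 0 -1"

```text
clock: 12.88
tool_pos: [0.523, -0.2693, 0.1339]
ee_rot: [[0.998, 0.058, -0.0], [0.058, -0.998, 0.0], [-0.0, -0.0, -1.0]]
ft_force: [0.4, 0.6, -1.8]
finger_gap: 0.0136
gripper_force: 30.9
```

arm_command:
  rows: "0 0 0.0007 0 -1;0 0 0.0014 0 -1;0 0 0.0014 0 -1;0 0 0.0014 0 -1"

```text
clock: 13.22
tool_pos: [0.5231, -0.2693, 0.1326]
ee_rot: [[0.998, 0.058, -0.0], [0.058, -0.998, 0.0], [-0.0, -0.0, -1.0]]
ft_force: [-0.8, -0.3, -1.1]
finger_gap: 0.0135
gripper_force: 30.9
```

arm_command:
  rows: "0 0 0.0005 0 -1;0 0 0.001 0 -1;0 0 0.001 0 -1;0 0 0.001 0 -1"

```text
clock: 13.55
tool_pos: [0.5232, -0.2694, 0.1322]
ee_rot: [[0.998, 0.058, 0.0], [0.058, -0.998, -0.0], [0.0, 0.0, -1.0]]
ft_force: [-1.4, -0.4, 1.2]
finger_gap: 0.0135
gripper_force: 31.5
```

Contact at tool z 0.1322 (about 3 N), which matches the predicted ledge height. Opening the jaws slightly so the cap rests loose on its ledges.

arm_command:
  rows: "0 0 0 0 -0.6;0 0 0 0 -0.6;0 0 0 0 -0.6;0 0 -0.0005 0 -0.6"
  grip_force: 20

```text
clock: 13.88
tool_pos: [0.5231, -0.2693, 0.132]
ee_rot: [[0.998, 0.058, -0.0], [0.058, -0.998, -0.0], [-0.0, -0.0, -1.0]]
ft_force: [0.0, 0.3, 0.3]
finger_gap: 0.0174
gripper_force: 0.0
```

```bash
cat > cap.py <<'E'
from fit import *
import sys
def cap():
    im,dep,p,T,st=look('wrist'); np.savez('pics/last.npz',im=im,dep=dep,T=T)
    P=cloud(p,T,dep); zt=st['tool_pos'][2]
    D=np.hypot(P[...,0]-.5235,P[...,1]+.269); 
    # flange top: dark within annulus, z between rim+3 and rim+30mm
    v,u=np.mgrid[0:400,0:640]
    m=(D>.024)&(D<.036)&(P[...,2]>.126)&(P[...,2]<.156)&(v<250)
    ft=np.median(P[m][:,2])
    k=(D<.031)&(P[...,2]>ft+.015)&(P[...,2]<ft+.0355)&(v<262)   # bar end face+top
    top=(D<.031)&(abs(P[...,2]-ft-.033)<.003)&(v<300)
    q=P[top][:,:2]; r=cv2.minAreaRect(q.astype(np.float32)) if len(q)>10 else None
    print('clock %.2f toolz %.4f yawx %.2f F %s M %s gap %.4f'%(st['clock'],zt,np.degrees(np.arctan2(st['ee_rot'][1][0],st['ee_rot'][0][0])),np.round(st['ft_force'],1),np.round(st['moment'],2),st['finger_gap']))
    print('flange top z mm above rim %.2f (n %d) -> underside %.2f'%((ft-.125)*1e3,m.sum(),(ft-.133)*1e3), 'bar rect',None if r is None else (np.round(r[0],4),np.round(r[1],4),round(r[2],1)),len(q))
cap()
E
python3 cap.py
```

```text
clock 13.88 toolz 0.1320 yawx 3.35 F [0.  0.3 0.3] M [ 0.    0.04 -0.01] gap 0.0174
flange top z mm above rim 17.04 (n 3666) -> underside 9.04 bar rect (array([ 0.5327, -0.2676]), array([0.0335, 0.0354]), 41.5) 2562
```

arm_command:
  rows: "0 0 0 -3 -0.6;0 0 0 -6 -0.6;0 0 0 -9 -0.6;0 0 0 -12 -0.6;0 0 0 -15 -0.6;0 0 0 -18 -0.6;0 0 0 -21 -0.6;0 0 0 -24 -0.6"

```text
clock: 14.6
tool_pos: [0.5236, -0.2697, 0.133]
ee_rot: [[0.887, 0.461, 0.001], [0.461, -0.887, -0.001], [0.001, 0.001, -1.0]]
ft_force: [-0.7, -0.7, 3.8]
finger_gap: 0.0172
gripper_force: 4.0
```

```bash
python3 cap.py
```

```text
clock 14.60 toolz 0.1330 yawx 27.47 F [-0.7 -0.7  3.8] M [ 0.05  0.03 -0.1 ] gap 0.0172
flange top z mm above rim 17.97 (n 3633) -> underside 9.97 bar rect (array([ 0.5319, -0.2641]), array([0.0317, 0.0378]), 59.9) 2585
```

arm_command:
  rows: "0 0 -0.001 0 -0.6;0 0 -0.002 -2 -0.6;0 0 -0.002 -4 -0.6;0 0 -0.002 -6 -0.6;0 0 -0.002 -8 -0.6;0 0 -0.002 -8 -0.6"

```text
clock: 15.15
tool_pos: [0.5231, -0.2693, 0.1342]
ee_rot: [[0.816, 0.578, -0.0], [0.578, -0.816, 0.0], [-0.0, -0.0, -1.0]]
ft_force: [-0.1, -0.3, 1.0]
finger_gap: 0.017
gripper_force: 1.1
```

```bash
python3 cap.py
```

```text
clock 15.15 toolz 0.1342 yawx 35.31 F [-0.1 -0.3  1. ] M [ 0.02  0.05 -0.08] gap 0.0170
flange top z mm above rim 18.60 (n 3668) -> underside 10.60 bar rect (array([ 0.5306, -0.2629]), array([0.0314, 0.0376]), 67.9) 2630
```

arm_command:
  rows: "0 0 0 -2 -0.6;0 0 0 -4 -0.6;0 0 0 -4 -0.6;0 0 0 -4 -0.6"

```text
clock: 15.53
tool_pos: [0.5229, -0.2693, 0.1339]
ee_rot: [[0.774, 0.633, -0.0], [0.633, -0.774, 0.0], [-0.0, -0.0, -1.0]]
ft_force: [0.1, -0.8, -0.2]
finger_gap: 0.0174
gripper_force: 0.0
```

```bash
python3 cap.py
```

```text
clock 15.53 toolz 0.1339 yawx 39.25 F [ 0.1 -0.8 -0.2] M [0.01 0.01 0.03] gap 0.0174
flange top z mm above rim 11.78 (n 3786) -> underside 3.78 bar rect (array([ 0.5315, -0.2649]), array([0.0338, 0.0364]), 84.9) 2741
```

It dropped into the notches: flange 3.8 mm above the rim, with no load. Now turning clockwise, still loose and slightly lower.

arm_command:
  rows: "0 0 0.003 0 -0.6;0 0 0.006 4 -0.6;0 0 0.006 9 -0.6;0 0 0.006 14 -0.6;0 0 0.006 19 -0.6;0 0 0.006 24 -0.6;0 0 0.006 29 -0.6;0 0 0.006 33 -0.6"

```text
clock: 16.25
tool_pos: [0.5227, -0.2691, 0.1274]
ee_rot: [[0.994, 0.106, -0.001], [0.106, -0.994, 0.001], [-0.001, -0.001, -1.0]]
ft_force: [-0.3, -0.5, -1.3]
finger_gap: 0.0169
gripper_force: 0.7
```

```bash
python3 cap.py
```

```text
clock 16.25 toolz 0.1274 yawx 6.07 F [-0.3 -0.5 -1.3] M [ 0.02 -0.    0.  ] gap 0.0169
flange top z mm above rim 11.01 (n 3829) -> underside 3.01 bar rect (array([ 0.5332, -0.2702]), array([0.0375, 0.0317]), 61.4) 2678
```

arm_command:
  rows: "0 0 0.001 4 -0.6;0 0 0.001 8 -0.6;0 0 0.001 12 -0.6;0 0 0.001 16 -0.6;0 0 0.001 20 -0.6;0 0 0.001 24 -0.6;0 0 0.002 28 -0.6;0 0 0.002 30 -0.6"

```text
clock: 16.97
tool_pos: [0.5232, -0.2694, 0.1261]
ee_rot: [[0.915, -0.403, 0.0], [-0.403, -0.915, -0.0], [0.0, 0.0, -1.0]]
ft_force: [0.2, -0.5, -0.2]
finger_gap: 0.0173
gripper_force: 0.9
```

```bash
python3 cap.py
```

```text
clock 16.97 toolz 0.1261 yawx -23.76 F [ 0.2 -0.5 -0.2] M [-0.01  0.    0.02] gap 0.0173
flange top z mm above rim 9.09 (n 3753) -> underside 1.09 bar rect (array([ 0.532 , -0.2748]), array([0.038 , 0.0319]), 31.7) 2691
```

arm_command:
  rows: "0 0 0 3 -0.6;0 0 0 6 -0.6;0 0 0 9 -0.6;0 0 0 11 -0.6;0 0 0 13 -0.6;0 0 0 13 -0.6"

```text
clock: 17.52
tool_pos: [0.5228, -0.2692, 0.1256]
ee_rot: [[0.803, -0.596, -0.001], [-0.596, -0.803, 0.0], [-0.001, 0.0, -1.0]]
ft_force: [0.7, 0.3, -0.9]
finger_gap: 0.0173
gripper_force: 1.0
```

```bash
python3 cap.py
```

```text
clock 17.52 toolz 0.1256 yawx -36.60 F [ 0.7  0.3 -0.9] M [-0.05 -0.04 -0.02] gap 0.0173
flange top z mm above rim 8.31 (n 3787) -> underside 0.31 bar rect (array([ 0.5318, -0.2736]), array([0.0367, 0.0329]), 6.3) 2696
```

arm_command:
  rows: "0 0 0 1 -0.6;0 0 0 2 -0.6;0 0 0 2 -0.6"

```text
clock: 17.82
tool_pos: [0.5229, -0.2693, 0.1257]
ee_rot: [[0.781, -0.624, -0.001], [-0.624, -0.781, 0.0], [-0.001, 0.0, -1.0]]
ft_force: [0.5, -0.3, -3.8]
finger_gap: 0.017
gripper_force: 9.3
```

```bash
python3 cap.py
```

```text
clock 17.82 toolz 0.1257 yawx -38.63 F [ 0.5 -0.3 -3.8] M [-0.12 -0.06  0.35] gap 0.0170
flange top z mm above rim 8.40 (n 3784) -> underside 0.40 bar rect (array([ 0.5318, -0.2739]), array([0.0368, 0.0325]), 5.3) 2700
```

arm_command:
  rows: "0 0 0 1 -0.6;0 0 0 1.5 -0.6;0 0 0 1.5 -0.6"

```text
clock: 18.12
tool_pos: [0.5228, -0.2692, 0.1257]
ee_rot: [[0.765, -0.644, -0.001], [-0.644, -0.765, 0.0], [-0.001, 0.0, -1.0]]
ft_force: [0.0, 0.0, -4.0]
finger_gap: 0.017
gripper_force: 19.2
```

```bash
python3 cap.py
```

```text
clock 18.12 toolz 0.1257 yawx -40.12 F [ 0.  0. -4.] M [-0.12 -0.04  0.65] gap 0.0170
flange top z mm above rim 8.34 (n 3777) -> underside 0.34 bar rect (array([ 0.5316, -0.274 ]), array([0.0371, 0.0319]), 4.6) 2706
```

The moment rose to 0.65 N m: I overran the stop by chaining those two moves. Backing off at once.

arm_command:
  rows: "0 0 0 -4 -0.6;0 0 0 -8 -0.6;0 0 0 -10 -0.6;0 0 0 -10 -0.6"

```text
clock: 18.5
tool_pos: [0.5237, -0.2697, 0.1272]
ee_rot: [[0.864, -0.503, 0.002], [-0.503, -0.864, -0.001], [0.002, -0.0, -1.0]]
ft_force: [-0.5, 0.9, 0.5]
finger_gap: 0.0169
gripper_force: 0.0
```

```bash
python3 cap.py
python3 - <<'E'
from h import *
d=np.load('pics/last.npz'); p=camera_params('wrist'); P=cloud(p,d['T'],d['dep'])
D=np.hypot(P[...,0]-.5235,P[...,1]+.269); v,u=np.mgrid[0:400,0:640]
m=(D>.024)&(D<.037)&(abs(P[...,2]-.133)<.003)&(v<250); q=P[m]
A=np.c_[q[:,0]-.5235,q[:,1]+.269,np.ones(len(q))]; s=np.linalg.lstsq(A,q[:,2],rcond=None)[0]; print('tilt deg',np.degrees(s[:2]),'z',s[2])
top=(D<.035)&(abs(P[...,2]-.166)<.003)&(v<250); 
q=P[top]; vx=np.linalg.svd(q[:,:2]-q[:,:2].mean(0))[2][0]; print(len(q),np.degrees(np.arctan2(vx[1],vx[0])))
l=(abs(P[...,2]-.098)<.004)&(D>.055)&(D<.075)&(v<250); print('lid z',np.median(P[l][:,2]),l.sum())
E
```

```text
clock 18.50 toolz 0.1272 yawx -30.20 F [-0.5  0.9  0.5] M [ 0.02  0.06 -0.  ] gap 0.0169
flange top z mm above rim 8.17 (n 3686) -> underside 0.17 bar rect (array([ 0.5329, -0.2732]), array([0.0344, 0.0345]), 9.4) 2665
tilt deg [0.07823404 0.03122175] z 0.13306547537055238
548 61.119721530186006
lid z 0.09806649985621327 12010
```

Seated now: flange height within noise of the rim, no tilt, no load. Opening and withdrawing straight up.

arm_command:
  rows: "0 0 0 0 -0.4;0 0 0 0 0;0 0 0 0 1;0 0 0 0 1;0 0 0 0 1;0 0 0 0 1;0 0 0 0 1;0 0 0 0 1"

```text
clock: 19.22
tool_pos: [0.5231, -0.2693, 0.1261]
ee_rot: [[0.865, -0.502, -0.0], [-0.502, -0.865, 0.0], [-0.0, -0.0, -1.0]]
ft_force: [0.0, -0.5, -0.2]
finger_gap: 0.0854
gripper_force: 0.0
```

arm_command:
  rows: "0 0 -0.01 0 1;0 0 -0.03 0 1;0 0 -0.06 0 1;0 0 -0.09 0 1;0 0 -0.11 0 1;0 0 -0.11 0 1;0 0 -0.11 0 1;0 0 -0.11 0 1"

```text
clock: 19.88
tool_pos: [0.5227, -0.2691, 0.2355]
ee_rot: [[0.865, -0.502, -0.001], [-0.502, -0.865, 0.001], [-0.001, -0.0, -1.0]]
ft_force: [0.1, -0.5, -0.7]
finger_gap: 0.0855
gripper_force: 0.0
```

Run:
```python
from fit import *
im,dep,p,T,st=look('wrist'); P=cloud(p,T,dep)
D=np.hypot(P[...,0]-.5235,P[...,1]+.269)
m=(D>.012)&(D<.038)&(abs(P[...,2]-.135)<.006); q=P[m]
A=np.c_[q[:,0]-.5235,q[:,1]+.269,np.ones(len(q))]; s=np.linalg.lstsq(A,q[:,2],rcond=None)[0]; print('tilt',np.degrees(s[:2]),'flange top',s[2],np.median(q[:,2]),len(q))
k=(D<.04)&(abs(P[...,2]-np.median(q[:,2])-.033)<.003); r=cv2.minAreaRect(P[k][:,:2].astype(np.float32)); print('bar',r,np.median(P[k][:,2]))
l=(abs(P[...,2]-.098)<.004)&(D>.055)&(D<.075); print('lid',np.median(P[l][:,2]))
print(st['clock'],st['tool_pos'],st['ft_force'])
save(cv2.resize(im[60:300,200:470],(675,600)),'fin.png')
```

```text
tilt [ 0.07991753 -0.01611744] flange top 0.1330868998176447 0.13307224146374694 4344
bar ((0.5243842005729675, -0.2700676918029785), (0.013989354483783245, 0.0553119033575058), 61.363311767578125) 0.16592072061121033
lid 0.09804986285222442
19.8833 [ 0.52271103 -0.26908715  0.23553304] [ 0.08035571 -0.47941454 -0.67428324]
```

View pics/fin.png

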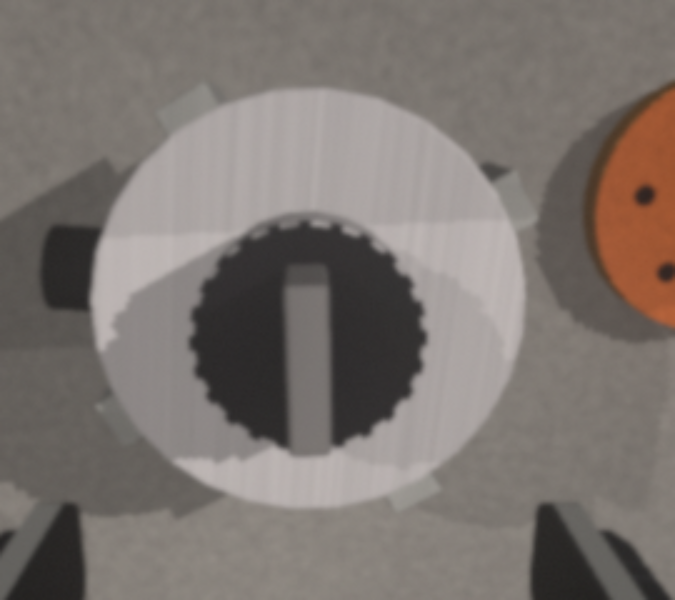

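The cap sits centred and level in the neck (crop (308,340)). Flange top is 133.1 mm against 133 for flush, and the bar is at -28.6°, within about 1° of the predicted stop. The gripper is clear, so I'm handing in.

```bash
python3 -c "
from cell import ctrl; print(ctrl.job_done())"
```

```text
the job is handed in; nothing more can be done
None
```

The cap is home and released: it dropped into its thread counter-clockwise, then went clockwise until its flange was flush on the rim to about 0.1 mm, but I briefly pushed it against the final stop at 0.65 N m, over the 0.4 N m limit, before backing off.

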